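# Layer a filter holder and hold its cover ready above it

## Robot

A 6-joint arm with a two-finger parallel gripper is mounted at the origin on a cart in front of the work surface, level with it; the furniture and walls round the work are solid. World frame = base frame: x ahead of the robot, y to its left, z up, the work surface at z = 0. Lengths are in m, angles in degrees, forces in N, time in s.
With the tool pointing down it reaches from about 0.4 to 0.825 m from the base axis. Payload 7 kg.
Tool frame: the origin (TCP) lies at the centre of the arm's flange, where the gripper is bolted on; the fingertips stand 178 mm ahead of it and the grasp point (between the pads) lies 159 mm ahead of it; x points along the fingers, y is the direction in which the jaws open and shut, and the axes are right-handed (so a half turn about x gives the same grasp; the last joint's range is limited). The gripper opens to 88 mm and grips with 3 to 60 N. Pads are 19 mm wide; open, the fingers measure 130 mm over their backs; the gripper's body (78 mm by 193 mm) begins 47 mm behind the grasp point.
Start: joints at [81.71, 20.546, 0.682, 0, -70.136, -16.507], TCP at [0.283, 0.613, 0.405] pointing down, gripper open.
Joint ranges: [-176.03, 176.03], [-82.01, 121.73], [-58.28, 71.71], [-173.87, 95.51], [-174.79, -0.11], [-173.66, 173.66]. Speed limits (degrees/s): [136.94, 136.94, 172.46, 180, 180, 180].

## Interface

Orientations are given as [roll, pitch, yaw] about the fixed x, y, z axes, in that order (R = Rz(yaw) Ry(pitch) Rx(roll)).
In Python, from plant import ctrl gives the robot as it stands. The module is installed in compiled form; this text tells all that it offers.
- The arm moves only by the shell command python3 -m inch 'ROWS'. ROWS is JSON, one flat list of numbers, 7 for each row, row after row: the shift along the tool's x, y, z in m, then the turn, a rotation vector about the tool's x, y, z in degrees, then the finger opening in m, from 0 to 0.0876. In form: [dx, dy, dz, rx, ry, rz, hand, dx, dy, dz, rx, ry, rz, hand, ...]. A call has 1 to 20 rows; each row shifts and turns the pose as measured when the row begins, along the tool's axes as they then stand; what a row does not reach is not made up. A row lasts 1/8 s, in which the tool goes at most 62.5 mm and 10.7 degrees, less where a joint would pass 70% of its speed; a pose out of reach is approached as far as the arm can. A call with a gripper value outside its range is refused whole. The fingers move at their own pace and stop on an object; the grip force is fixed at half the most. Time passes only in rows, so rows that do not move let the fingers close. It gives the time, the measured TCP pose, the force and the opening at its end, in the units of the state.
- ctrl.get_obs(): the state, without advancing time (a new reading comes with each control period).
- ctrl.snapshot(name): name is "scene" or "top"; returns a dict with "color" (400x640x3 uint8, red, green, blue), "depth" (400x640 float32, m along the optical axis (not along the pixel's ray), 0 where there is no reading), "K" (3x3 intrinsics, pixels), "position" and "attitude" of the camera in the world. Camera axes: x right, y up, looking along -z (the intrinsics and any distortion apply to the point x, -y, -z); pixel columns grow to the right and rows downward; lengths in m; the calibration is good to about 2 mm. A picture is of the moment at which its call begins.
- ctrl.close_job(): hands the job in, once; it reports no verdict.
The state is a dict: "clock": time; "joint_pos": joint angles; "qvel": joint speeds; "tau": joint torques, N m; "tool_pos": TCP position; "orientation": TCP orientation; "force": force on the tool from outside, world axes, zero at the start; "moment": the same for the moment, N m; "opening": finger opening in m.
Only numpy, scipy, OpenCV 4.12 (cv2) and the standard library are available. Lean on these libraries where they do the work, as an engineer would, in place of code of your own. Each camera call takes 0.05 s, during which the arm holds its last target.

## Task

Gently lay the wide perforated disc on the seat of the two-eared filter base and then the smaller plain disc on top of it, both centred and let go. Then pick up the cover by its grip bar, lift it over the row of dose cups and keep holding it level and still, about a centimetre above the stacked discs, centred and with its two ears over the two ears of the base, never touching the base or the discs with it: I want to check the layers before it is closed, so finish while still holding the cover there. Leave the dose cups, the tablet bottle and the medicine box where they stand.

Things in the scene. Friction and masses are not known exactly. Their poses are not given: they have to be found in the camera images.
- filter_base: round metal filter base fixed to the desk, 94 mm in diameter, 18 mm tall, flat top (the seat; a thin dark 50 mm ring marks where the wide disc goes). Two flat ears, 28 mm wide, reach to 65 mm from the centre along its +y and -y, tops level with the seat. A hose spout below seat level reaches to 74 mm along its -x. Origin at the centre of the underside, z up
- seat (a point): centre of the base's flat seat, 18 mm above the base's origin; axes as the base's
- support_disc: wide flat steel disc with a pattern of dark holes, 50 mm in diameter, 10 mm thick, 60 g; lies flat on the desk; origin at the centre of its underside, z up
- filter_disc: smaller plain disc without holes, 38 mm in diameter, 10 mm thick, 30 g; lies flat on the desk; origin at the centre of its underside, z up
- cover: metal bell cover, about 250 g, standing on its open rim: skirt 82 mm outside, 76 mm inside diameter, hollow to 24 mm, flat top 30 mm above the rim. Black grip bar on top, 46 mm long (its x), 14 mm thick (its y), 30 to 54 mm above the rim. Two ears at the rim, 28 mm wide, 10 mm thick, reach to 58 mm along +y and -y. Same after a half turn. Origin at the centre of the rim plane, z up
- cup_tray: low white tray fixed to the desk, 316 mm long (its x) by 84 mm wide (its y), rim 18 mm high, floor 4 mm, between the cover and the base; it holds the four dose cups in a row along its x, tops 97 mm above the desk. Origin at the centre of the underside, z up
- row_cup_0: closed stack of dose cups with a lid, about 66 mm wide and 93 mm tall; loose; origin at the centre of its underside, z up; stands in the tray, nearest the robot
- row_cup_1: closed stack of dose cups with a lid, about 66 mm wide and 93 mm tall; loose; origin at the centre of its underside, z up; stands in the tray, second from the robot
- row_cup_2: closed stack of dose cups with a lid, about 66 mm wide and 93 mm tall; loose; origin at the centre of its underside, z up; stands in the tray, third from the robot
- row_cup_3: closed stack of dose cups with a lid, about 66 mm wide and 93 mm tall; loose; origin at the centre of its underside, z up; stands in the tray, farthest from the robot
- tablet_bottle: white tablet bottle with cap, 48 mm wide, 78 mm tall, loose, behind the base; leave it alone; origin at the centre of its underside
- medicine_box: small carton lying flat, 50 x 92 x 24 mm, loose, at the front edge of the desk; leave it alone; origin at the centre of its underside
Not all that is in view belongs to the job. Leave any orange look-alike of the support_disc alone.

How it is judged (in metres and radians):
On the way, in this order (a step that is already met when the one before it is completed fails the run):
1. the wide perforated disc lies flat and centred on the seat, let go (horizontal distance between support_disc and seat below 0.008 m and z of support_disc in the frame of seat between -0.003 and 0.003 m and angle between support_disc's own z axis and vertical below 0.08 rad and contact force between the fingers and support_disc below 0.05 N and linear speed of support_disc below 0.02 m/s), for 0.2 s.
2. the smaller disc lies flat and centred on it, let go (all of step 1 and horizontal distance between filter_disc and seat below 0.008 m and z of filter_disc in the frame of seat between 0.007 and 0.013 m and angle between filter_disc's own z axis and vertical below 0.08 rad and contact force between the fingers and filter_disc below 0.05 N and linear speed of filter_disc below 0.02 m/s), for 0.2 s.
3. the cover passes over the row of dose cups, above their lids (x of cover in the frame of cup_tray between -0.17 and 0.17 m and y of cover in the frame of cup_tray between -0.045 and 0.045 m and z of cover in the frame of cup_tray above 0.097 m), for 0.02 s.
At the end, for the whole second after the job is handed in: Both discs lie flat, stacked on the seat, centred within 8 mm, let go. The fingers hold the cover still, level within 0.1 rad, rim 3 to 20 mm above the upper disc, centred within 8 mm, ears within 0.15 rad of the base ears, touching neither discs nor base (all of step 2 and horizontal distance between cover and seat below 0.008 m and z of cover in the frame of seat between 0.023 and 0.04 m and angle between cover's own z axis and vertical below 0.1 rad and angle between the y axis of cover and the y axis of filter_base, either way round below 0.15 rad and linear speed of cover below 0.02 m/s and contact force between the fingers and cover above 1 N and contact force between cover and support_disc below 0.05 N and contact force between cover and filter_disc below 0.05 N and contact force between cover and filter_base below 0.05 N); the arm keeps its last pose, push and grip.
It fails at once if the cover touches the base or a disc (contact force between cover and support_disc above 0.3 N or contact force between cover and filter_disc above 0.3 N or contact force between cover and filter_base above 0.3 N).
It fails at once if a disc is dropped (falls free faster than 0.5 m/s) rather than laid down ((linear speed of support_disc above 0.5 m/s and contact force between the fingers and support_disc below 0.05 N) or (linear speed of filter_disc above 0.5 m/s and contact force between the fingers and filter_disc below 0.05 N)).
It fails at once if a dose cup, the tablet bottle or the medicine box is moved by more than 15 mm or tipped (distance of any of row_cup_0, row_cup_1, row_cup_2, row_cup_3, tablet_bottle, medicine_box from where it was at the start of the episode above 0.015 m or angle between any of row_cup_0, row_cup_1, row_cup_2, row_cup_3, tablet_bottle, medicine_box's own z axis and vertical above 0.3 rad).
It also fails if it takes over 72 s, if anything falls off the work surface, if the arm or the gripper's body presses on something with over 40 N, if the wrist force passes 120 N, or if a joint passes its speed limit or range.

## Working session

There is one attempt and no reset: what is moved stays moved. The work goes in short steps, Python scripts to look and compute and a shell command to move; the robot and the scene stay as the last step left them, time stands still between calls to the robot, and variables do not carry over. Pictures are saved under pics/ and viewed, and the job is handed in when it is done.

```bash
ls; mkdir -p pics
python3 - <<'E'
from plant import ctrl
import cv2,json,numpy as np
o=ctrl.get_obs(); print({k:np.round(v,4).tolist() for k,v in o.items()})
for n in ("scene","top"):
    s=ctrl.snapshot(n); cv2.imwrite(f"pics/{n}0.png",s["color"][:,:,::-1]); np.savez(f"{n}0.npz",**s)
    print(n,s["K"],s["position"],s["attitude"],[k for k in s])
E
```

```text
pics
{'clock': 0.0, 'joint_pos': [81.7093, 20.5899, 0.6324, -0.0219, -70.1368, -16.5078], 'qvel': [-0.057, 0.0419, -0.0273, -0.0133, 0.004, -0.0568], 'tau': [0.0014, -58.2719, 29.3049, 6.9974, 0.0069, -0.0002], 'tool_pos': [0.283, 0.6126, 0.4037], 'orientation': [94.2157, 89.9035, -110.5903], 'force': [-0.3349, -0.0492, 0.0724], 'moment': [0.0303, -0.041, -0.0517], 'opening': 0.0875}
scene [[426.50174634   0.         316.71777871]
 [  0.         426.50174634 199.42508089]
 [  0.           0.           1.        ]] [-0.3059346  -0.48875291  0.77546939] [ 53.84879844   0.71212105 -58.14497558] ['color', 'depth', 'K', 'position', 'attitude']
top [[459.65121644   0.         312.44338808]
 [  0.         459.65121644 201.44838389]
 [  0.           0.           1.        ]] [0.35322868 0.01625204 1.26346735] [  7.82426454   0.33589732 -90.46744516] ['color', 'depth', 'K', 'position', 'attitude']
```

View pics/scene0.png

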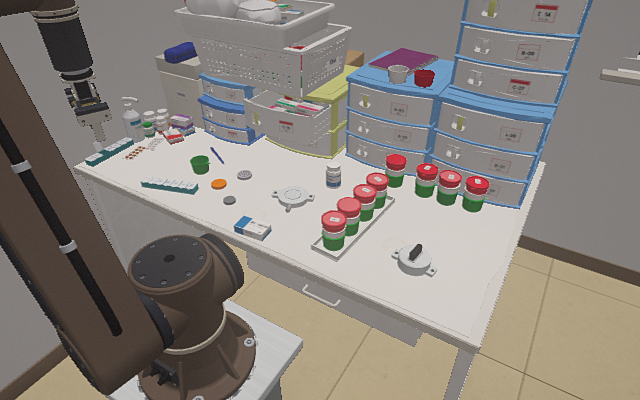

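View pics/top0.png

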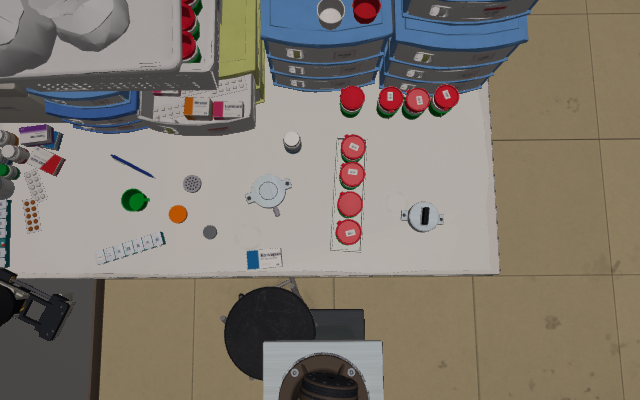

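The top view (up is +x) shows the perforated disc at about (192,184), the plain disc at (210,232), the base at (268,192), the cover at (425,216) and the cups along u≈350. The orange decoy is at (178,214).

```bash
cat > h.py <<'E'
import numpy as np,cv2
from scipy.spatial.transform import Rotation as R
def cam(s): return s["K"],np.array(s["position"]),R.from_euler('xyz',s["attitude"],degrees=True).as_matrix()
def ray(s,uv,z):
    K,p,M=cam(s); uv=np.atleast_2d(uv).astype(float)
    d=np.c_[(uv[:,0]-K[0,2])/K[0,0],-(uv[:,1]-K[1,2])/K[1,1],-np.ones(len(uv))]@M.T
    return p+d*((z-p[2])/d[:,2])[:,None]
def proj(s,P):
    K,p,M=cam(s); c=(np.atleast_2d(P)-p)@M
    return np.c_[K[0,2]+K[0,0]*c[:,0]/-c[:,2],K[1,2]-K[1,1]*c[:,1]/-c[:,2]]
def cloud(s):
    K,p,M=cam(s); d=s["depth"]; v,u=np.mgrid[:400,:640]
    c=np.stack([(u-K[0,2])/K[0,0]*d,-(v-K[1,2])/K[1,1]*d,-d],-1)
    return c@M.T+p
def crop(s,u0,v0,w,h,f,name):
    im=s["color"][v0:v0+h,u0:u0+w,::-1]
    cv2.imwrite(name,cv2.resize(im,None,fx=f,fy=f,interpolation=cv2.INTER_CUBIC))
E
python3 - <<'E'
from h import *
t=np.load("top0.npz"); s=np.load("scene0.npz")
crop(t,160,160,140,110,5,"pics/c1.png")
crop(t,320,120,140,130,4,"pics/c2.png")
crop(s,120,130,300,160,2.6,"pics/c3.png")
for n,uv in dict(sup=(192,184),fil=(210,232),base=(268,192),cov=(425,216),cups=(350,190),orange=(178,214)).items():
    P=cloud(t)[uv[1],uv[0]]; print(n,P.round(3))
    print(ray(t,uv,0.01).round(3))
E
```

```text
sup [0.578 0.356 0.007]
[[0.577 0.356 0.01 ]]
fil [0.444 0.304 0.006]
[[0.444 0.303 0.01 ]]
base [0.551 0.144 0.019]
[[0.553 0.145 0.01 ]]
cov [ 0.478 -0.276  0.051]
[[ 0.483 -0.286  0.01 ]]
cups [ 0.558 -0.082  0.001]
[[ 0.557 -0.082  0.01 ]]
orange [0.495 0.393 0.006]
[[0.494 0.392 0.01 ]]
```

View pics/c1.png

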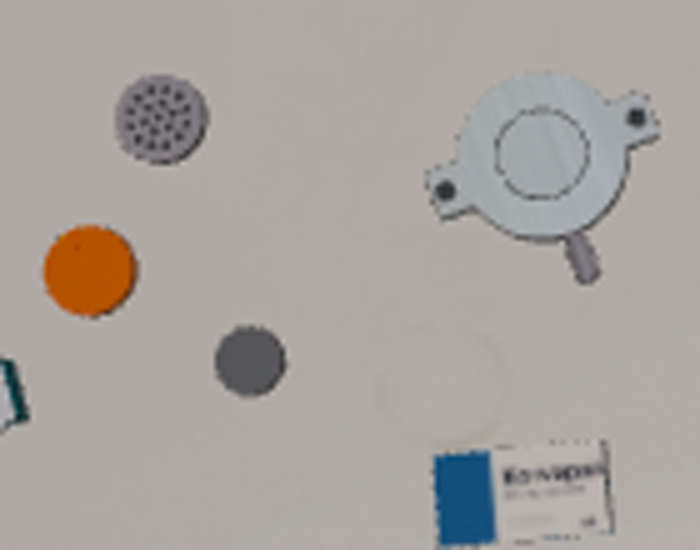

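View pics/c2.png

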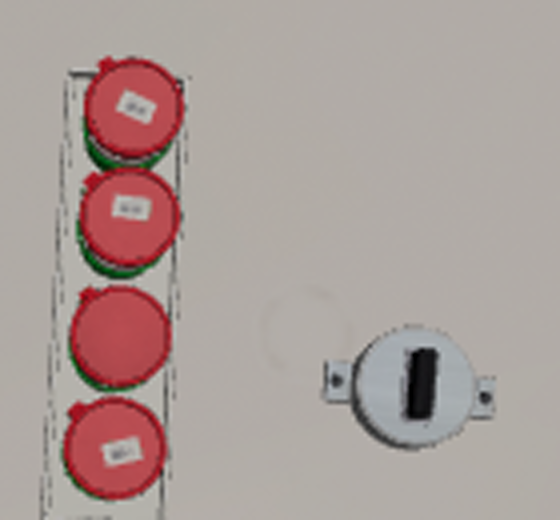

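View pics/c3.png

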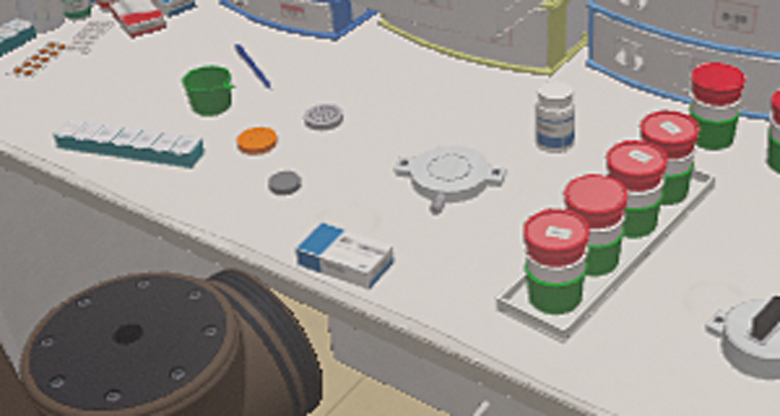

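Run:
```python
from h import *
def loc(s,name,roi,z,fn):
    u0,v0,u1,v1=roi; im=s["color"][v0:v1,u0:u1].astype(int)
    m=fn(im).astype(np.uint8); n,l,st,c=cv2.connectedComponentsWithStats(m)
    o=[(int(st[i,4]),c[i]+[u0,v0]) for i in range(1,n) if st[i,4]>3]
    for a,cc in sorted(o,key=lambda q:-q[0])[:3]:
        i=[k for k in range(1,n) if st[k,4]==a][0]
        cs,_=cv2.findContours((l==i).astype(np.uint8),0,2); (x,y),r=cv2.minEnclosingCircle(cs[0])
        print(name,a,cc.round(2),ray(s,cc,z).round(4)[0],"circ",ray(s,(x+u0,y+v0),z).round(4)[0],round(r,1))
for f in("top0.npz","scene0.npz"):
    t=np.load(f); print(f)
    def bx(P,r=40e-3):
        p=proj(t,[[P[0]+a,P[1]+b,.01] for a in(-r,r) for b in(-r,r)]); a=p.min(0).astype(int);b=p.max(0).astype(int)
        return a[0],a[1],b[0],b[1]
    rr=bx((.58,.356)); bg=np.median(t["color"][rr[1]:rr[3],rr[0]:rr[2]].reshape(-1,3),0);print(bg)
    loc(t,"sup",rr,.01,lambda i:np.abs(i-np.median(i[[0,-1]].reshape(-1,3),0)).sum(2)>40)
    loc(t,"fil",bx((.444,.303)),.01,lambda i:np.abs(i-np.median(i[[0,-1]].reshape(-1,3),0)).sum(2)>60)
    loc(t,"ears",bx((.553,.145),.075),.018,lambda i:i.sum(2)<240)
    loc(t,"grip",bx((.48,-.28),.05),.054,lambda i:i.sum(2)<150)
    loc(t,"cups",bx((.55,-.09),.18),.097,lambda i:(i[...,0]-i[...,1])>80)
```

```text
top0.npz
[175. 169. 164.]
sup 279 [191.77 183.49] [0.5788 0.3563 0.01  ] circ [0.5787 0.3562 0.01  ] 9.5
fil 173 [209.61 231.83] [0.4443 0.3038 0.01  ] circ [0.4444 0.3036 0.01  ] 7.4
ears 9 [287. 183.] [0.5763 0.0917 0.018 ] circ [0.5763 0.0917 0.018 ] 1.4
ears 9 [248.67 197.78] [0.5362 0.1968 0.018 ] circ [0.5763 0.0917 0.018 ] 1.4
grip 105 [424.83 215.67] [ 0.4789 -0.2745  0.054 ] circ [ 0.4792 -0.2718  0.054 ] 8.6
cups 495 [349.59 203.34] [ 0.5078 -0.0732  0.097 ] circ [ 0.5096 -0.0719  0.097 ] 13.4
cups 449 [347.88 231.16] [ 0.4366 -0.0675  0.097 ] circ [ 0.4381 -0.0668  0.097 ] 13.6
cups 423 [351.78 173.75] [ 0.5848 -0.0804  0.097 ] circ [ 0.5871 -0.0797  0.097 ] 13.1
scene0.npz
[211. 205. 200.]
sup 135 [244.   174.82] [0.5727 0.3524 0.01  ] circ [0.5738 0.3545 0.01  ] 7.7
fil 103 [229. 200.] [0.4392 0.3005 0.01  ] circ [0.4392 0.3005 0.01  ] 6.3
fil 19 [217.68 188.37] [0.4683 0.3733 0.01  ] circ [0.4696 0.3752 0.01  ] 5.5
cups 439 [370.54 185.92] [ 0.6108 -0.0873  0.097 ] circ [ 0.6172 -0.0841  0.097 ] 18.6
cups 308 [349.19 204.6 ] [ 0.5029 -0.0775  0.097 ] circ [ 0.5008 -0.0774  0.097 ] 11.9
cups 300 [334.02 218.5 ] [ 0.4313 -0.0725  0.097 ] circ [ 0.4335 -0.0701  0.097 ] 12.7
```

```bash
cat >> h.py <<'E'
def plan(o,gp,jaw,depth=0.178):
    """gp: fingertip target xyz, jaw: world dir (deg) of tool y (mod 180). Prints rotation about tool and shift after rotation"""
    M=R.from_euler('xyz',o["orientation"],degrees=True).as_matrix()
    x=np.array([0,0,-1.]); a=np.radians(jaw); y=np.array([np.cos(a),np.sin(a),0])
    if y@M[:,1]<0: y=-y
    T=np.c_[x,y,np.cross(x,y)]
    rv=R.from_matrix(M.T@T).as_rotvec(degrees=True)
    tcp=np.array(gp)+[0,0,depth]
    d=tcp-np.array(o["tool_pos"])
    print("tooly yaw",np.degrees(np.arctan2(M[1,1],M[0,1])).round(2),"rotvec",rv.round(2),"shift(now axes)",(M.T@d).round(4),"shift(target axes)",(T.T@d).round(4))
E
python3 - <<'E'
from h import *
from plant import ctrl
t=np.load("top0.npz")
e=ray(t,[(404+0,215.25),(441.5,219.5)],.010); print("cover ears",e,e.mean(0))
im=t["color"][200:235,395:450].sum(2); 
# dark ear dots
m=(im<330).astype(np.uint8); n,l,st,c=cv2.connectedComponentsWithStats(m); print([(st[i,4],(c[i]+[395,200]).round(1)) for i in range(1,n)])
u=t["color"][195:240,395:455].sum(2)
g=(t["color"].sum(2)<150); vv,uu=np.nonzero(g[200:235,410:440]); P=ray(t,np.c_[uu+410,vv+200],.054)[:,:2]
print(P.mean(0)); w,V=np.linalg.eigh(np.cov((P-P.mean(0)).T)); print(V[:,1],np.degrees(np.arctan2(V[1,1],V[0,1])))
C=cloud(t); S=(C[...,2]>.022)&(C[...,2]<.04)&(abs(C[...,0]-.478)<.07)&(abs(C[...,1]+.277)<.07); print("skirt top",C[S].mean(0),S.sum())
# box around skirt top
q=C[S]; print(q.min(0),q.max(0))
o=ctrl.get_obs()
plan(o,(.5788,.3563,.10),110.9)
o["tool_pos"]=o["tool_pos"]
B=(C[...,2]>.07)&(C[...,2]<.085)&(abs(C[...,0]-.68)<.06)&(abs(C[...,1]-.08)<.05); print("bottle",C[B].mean(0))
E
```

```text
cover ears [[ 0.48513842 -0.22818329  0.01      ]
 [ 0.47256428 -0.33015104  0.01      ]] [ 0.47885135 -0.27916716  0.01      ]
[(np.int32(63), array([411.9, 222.1])), (np.int32(132), array([424.8, 215.7])), (np.int32(6), array([401. , 213.5])), (np.int32(7), array([403.7, 215. ])), (np.int32(8), array([440.9, 218.9])), (np.int32(1), array([402., 220.])), (np.int32(4), array([439.5, 224. ]))]
[ 0.47893753 -0.27450876]
[-0.98909372  0.14728752] 171.5302331604572
skirt top [ 0.47918927 -0.27619107  0.02905838] 611
[ 0.44022227 -0.31644608  0.02207554] [ 0.51932255 -0.2374241   0.03886756]
tooly yaw -114.81 rotvec [-4.571e+01  3.000e-02 -8.000e-02] shift(now axes) [ 0.126   0.1084 -0.376 ] shift(target axes) [ 0.1258  0.345  -0.1849]
bottle [0.68586003 0.07705344 0.07648609]
```

```bash
python3 -m inch '[0,0,0,-9.2,0,0,0.087, 0,0,0,-9.2,0,0,0.087, 0,0,0,-9.2,0,0,0.087, 0,0,0,-9.2,0,0,0.087, 0,0,0,-9,0,0,0.087, 0,0.034,-0.018,0,0,0,0.087, 0,0.034,-0.018,0,0,0,0.087, 0,0.034,-0.018,0,0,0,0.087, 0,0.034,-0.018,0,0,0,0.087, 0,0.034,-0.018,0,0,0,0.087, 0,0.034,-0.018,0,0,0,0.087, 0,0.034,-0.018,0,0,0,0.087, 0,0.034,-0.018,0,0,0,0.087, 0,0.034,-0.018,0,0,0,0.087, 0,0.034,-0.018,0,0,0,0.087]'
cat > p.py <<'E'
import sys
from h import *
from plant import ctrl
a=[float(x) for x in sys.argv[1:5]]
o=ctrl.get_obs(); plan(o,a[:3],a[3]); print(round(float(o["clock"]),2),np.round(o["tool_pos"],4),"tip z",round(o["tool_pos"][2]-.178,4),"F",np.round(o["force"],2),"open",round(float(o["opening"]),4),np.round(o["joint_pos"],0))
E
python3 p.py .5788 .3563 .06 110.9
```

```text
clock: 1.98
tool_pos: [0.5855, 0.3613, 0.3966]
orientation: [37.6, 89.1, -119.6]
force: [0.5, 0.5, 0.1]
opening: 0.0871
tooly yaw -67.18 rotvec [ 1.91  0.69 -0.55] shift(now axes) [0.1587 0.0005 0.0062] shift(target axes) [0.1586 0.0022 0.0081]
1.98 [0.5855 0.3613 0.3966] tip z 0.2186 F [0.51 0.5  0.11] open 0.0871 [ 48.  22.   2.   0. -71.  65.]
```

```bash
python3 -m inch '[0,0,0,1.9,0.7,-0.5,0.087, 0.03,0,0.002,0,0,0,0.087, 0.03,0,0.002,0,0,0,0.087, 0.03,0,0.002,0,0,0,0.087, 0.03,0,0,0,0,0,0.087, 0.025,0,0,0,0,0,0.087, 0,0,0,0,0,0,0.087]'
python3 p.py .5788 .3563 .003 110.9
```

```text
clock: 2.85
tool_pos: [0.5788, 0.3585, 0.2455]
orientation: [6.6, 89.9, -153.0]
force: [0.5, -0.2, 0.6]
opening: 0.0868
tooly yaw -69.53 rotvec [-0.43  0.07 -0.01] shift(now axes) [0.0645 0.0021 0.0007] shift(target axes) [0.0645 0.0021 0.0008]
2.85 [0.5788 0.3585 0.2455] tip z 0.0675 F [ 0.53 -0.18  0.59] open 0.0868 [ 48.  28.  -9.  -0. -53.  62.]
```

```bash
python3 -m inch '[0.02,0.002,0.001,-0.4,0,0,0.087, 0.02,0,0,0,0,0,0.087, 0.012,0,0,0,0,0,0.087, 0,0,0,0,0,0,0.087]'
python3 p.py .5788 .3563 .003 110.9
python3 - <<'E'
from h import *
from plant import ctrl
s=ctrl.snapshot("scene"); crop(s,170,100,160,120,5,"pics/g1.png")
E
```

```text
clock: 3.35
tool_pos: [0.5789, 0.3589, 0.1971]
orientation: [-158.3, 89.7, 42.7]
force: [0.3, 0.5, -0.4]
opening: 0.0868
tooly yaw -69.05 rotvec [ 0.05 -0.26  0.1 ] shift(now axes) [0.0161 0.0024 0.0011] shift(target axes) [0.0161 0.0024 0.001 ]
3.35 [0.5789 0.3589 0.1971] tip z 0.0191 F [ 0.28  0.53 -0.41] open 0.0868 [ 48.  31. -12.   0. -47.  63.]
```

View pics/g1.png

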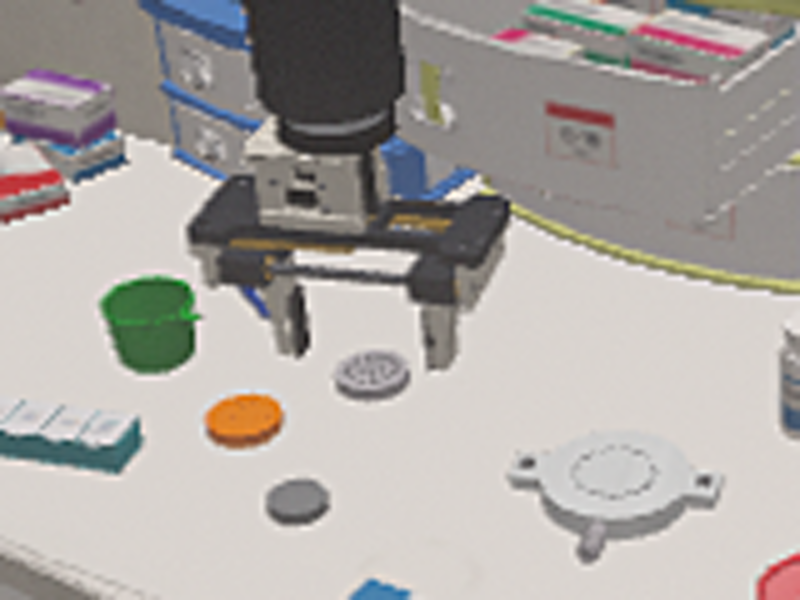

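The fingers straddle the perforated disc at crop (372,375), with nothing else between them. I'll descend and grip.

```bash
python3 -m inch '[0.008,0.0025,0.001,0,-0.2,0.1,0.087, 0.008,0,0,0,0,0,0.087, 0,0,0,0,0,0,0.087]'
python3 p.py .5788 .3563 .003 110.9
```

```text
clock: 3.78
tool_pos: [0.5796, 0.3567, 0.1827]
orientation: [-162.8, 89.7, 38.2]
force: [0.7, 0.6, 0.6]
opening: 0.0868
tooly yaw -69.04 rotvec [ 0.06 -0.26  0.08] shift(now axes) [0.0017 0.0001 0.0009] shift(target axes) [0.0017 0.0001 0.0009]
3.77 [0.5796 0.3567 0.1827] tip z 0.0047 F [0.74 0.59 0.58] open 0.0868 [ 48.  32. -12.   0. -45.  63.]
```

Tip is at 4.7 mm, so I'll go down 1.5 mm more and close.

```bash
python3 -m inch '[0.0015,0,0.001,0,-0.2,0,0.087, 0,0,0,0,0,0,0.04, 0,0,0,0,0,0,0.04, 0,0,0,0,0,0,0.04, 0,0,0,0,0,0,0.04, 0,0,0,0,0,0,0.04]'
python3 p.py .5788 .3563 .003 110.9
```

```text
clock: 4.53
tool_pos: [0.5788, 0.3565, 0.1816]
orientation: [-133.8, 89.9, 67.2]
force: [1.0, -0.7, -0.6]
opening: 0.0486
tooly yaw -69.03 rotvec [ 0.07 -0.09  0.09] shift(now axes) [0.0006 0.0002 0.0001] shift(target axes) [0.0006 0.0002 0.0001]
4.53 [0.5788 0.3565 0.1816] tip z 0.0036 F [ 0.96 -0.69 -0.55] open 0.0486 [ 48.  32. -12.  -0. -45.  63.]
```

```bash
python3 -m inch '[-0.02,0,0,0,0,0,0.04, -0.03,0,0,0,0,0,0.04, -0.03,0,0,0,0,0,0.04, 0,0,0,0,0,0,0.04]'
python3 p.py .5563 .1443 .07 110.9
```

```text
clock: 5.03
tool_pos: [0.5791, 0.3564, 0.2681]
orientation: [-152.9, 89.8, 48.1]
force: [-0.0, 0.6, 0.1]
opening: 0.0486
tooly yaw -69.0 rotvec [ 0.1  -0.18  0.09] shift(now axes) [0.0195 0.1899 0.0973] shift(target axes) [0.0201 0.19   0.0969]
5.03 [0.5791 0.3564 0.2681] tip z 0.0901 F [-0.03  0.55  0.09] open 0.0486 [ 48.  27.  -8.  -0. -55.  63.]
```

```bash
python3 -m inch '[0.0,0.027,0.014,0,0,0,0.04, 0.0,0.027,0.014,0,0,0,0.04, 0.0,0.027,0.014,0,0,0,0.04, 0.0,0.027,0.014,0,0,0,0.04, 0.0,0.027,0.014,0,0,0,0.04, 0.0,0.027,0.014,0,0,0,0.04, 0.0,0.027,0.014,0,0,0,0.04, 0,0,0,0,0,0,0.04]'
python3 p.py .5563 .1443 .0216 110.9
```

```text
clock: 6.02
tool_pos: [0.5532, 0.1362, 0.2708]
orientation: [-152.8, 89.6, 48.2]
force: [0.0, 0.4, -0.7]
opening: 0.0489
tooly yaw -68.96 rotvec [ 0.14 -0.34  0.17] shift(now axes) [ 0.0713 -0.0062 -0.0054] shift(target axes) [ 0.0712 -0.0064 -0.0058]
6.03 [0.5532 0.1362 0.2708] tip z 0.0928 F [ 0.05  0.42 -0.68] open 0.0489 [ 33.  18. -23.  -0. -49.  78.]
```

```bash
python3 -m inch '[0.015,-0.006,-0.006,0,-0.3,0.2,0.04, 0.02,0,0,0,0,0,0.04, 0.018,0,0,0,0,0,0.04, 0,0,0,0,0,0,0.04, 0,0,0,0,0,0,0.04]'
python3 p.py .5563 .1443 .0216 110.9
python3 - <<'E'
from h import *
from plant import ctrl
s=ctrl.snapshot("scene"); crop(s,230,130,130,100,6,"pics/g2.png"); np.savez("scene2.npz",**s)
s=ctrl.snapshot("top"); crop(s,210,140,130,100,6,"pics/g2t.png")
E
```

```text
clock: 6.65
tool_pos: [0.558, 0.1476, 0.2142]
orientation: [100.6, 89.9, -58.2]
force: [0.0, 0.6, 0.0]
opening: 0.0489
tooly yaw -68.84 rotvec [ 0.26 -0.01 -0.07] shift(now axes) [0.0146 0.0025 0.0028] shift(target axes) [0.0146 0.0025 0.0028]
6.65 [0.558  0.1476 0.2142] tip z 0.0362 F [0.01 0.56 0.03] open 0.0489 [ 34.  22. -25.   0. -43.  77.]
```

View pics/g2.png

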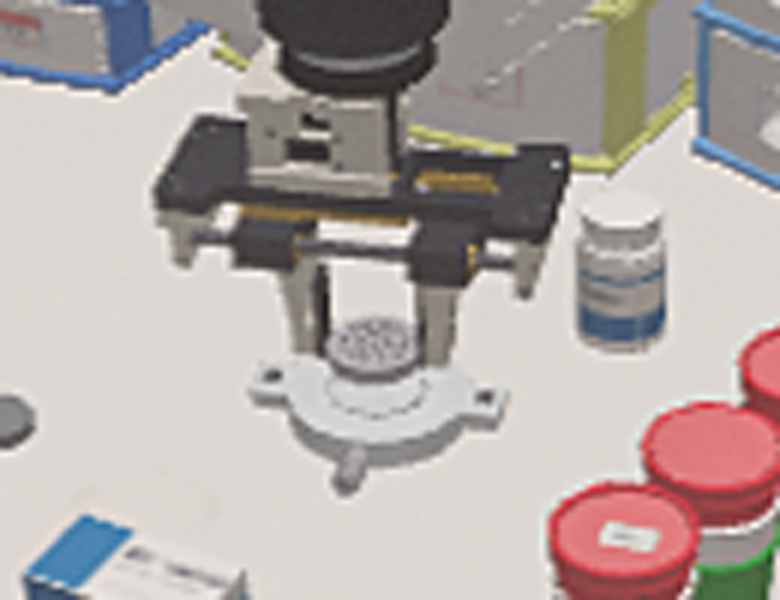

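View pics/g2t.png

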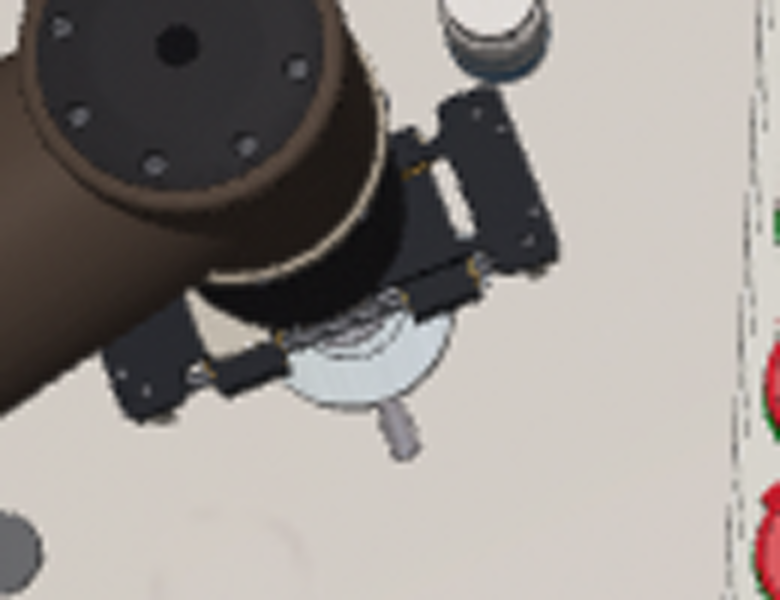

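The disc is held level just above and behind the ring: scene crop, disc (375,345) and ring (378,390). The bottle at (620,270) is clear of the gripper. I'll apply the small correction and lower it gently.

```bash
python3 -m inch '[0.005,0.003,0.003,0.2,0,0,0.04, 0.004,0,0,0,0,0,0.04, 0,0,0,0,0,0,0.04, 0,0,0,0,0,0,0.04]'
python3 p.py .5563 .1443 .0216 110.9
```

```text
clock: 7.25
tool_pos: [0.5564, 0.1433, 0.2062]
orientation: [171.9, 89.8, 12.8]
force: [0.8, -0.1, 0.4]
opening: 0.0488
tooly yaw -69.08 rotvec [ 0.02 -0.17 -0.02] shift(now axes) [ 0.0066 -0.0009 -0.0003] shift(target axes) [ 0.0066 -0.0009 -0.0003]
7.25 [0.5564 0.1433 0.2062] tip z 0.0282 F [ 0.82 -0.07  0.38] open 0.0488 [ 34.  23. -26.   0. -41.  77.]
```

```bash
python3 -m inch '[0.003,-0.001,0,0,-0.1,0,0.04, 0.0015,0,0,0,0,0,0.04, 0,0,0,0,0,0,0.04, 0,0,0,0,0,0,0.04]'
python3 p.py .5563 .1443 .0216 110.9
```

```text
clock: 7.75
tool_pos: [0.5561, 0.1444, 0.2015]
orientation: [163.3, 89.9, 4.3]
force: [-0.3, 0.6, -0.5]
opening: 0.0488
tooly yaw -69.07 rotvec [ 0.03 -0.08 -0.02] shift(now axes) [ 0.0019  0.0002 -0.0002] shift(target axes) [ 0.0019  0.0002 -0.0002]
7.75 [0.5561 0.1444 0.2015] tip z 0.0235 F [-0.26  0.58 -0.48] open 0.0488 [ 34.  23. -26.   0. -41.  77.]
```

```bash
python3 -m inch '[0.0012,0,0,0,0,0,0.04, 0,0,0,0,0,0,0.04]'; python3 -m inch '[0.0008,0,0,0,0,0,0.04, 0,0,0,0,0,0,0.04]'
python3 p.py .5563 .1443 .0216 110.9
```

```text
clock: 8.0
tool_pos: [0.5561, 0.1444, 0.2003]
orientation: [166.8, 89.9, 7.7]
force: [0.8, -1.0, -0.0]
opening: 0.0485
clock: 8.25
tool_pos: [0.5562, 0.1445, 0.1996]
orientation: [168.4, 89.9, 9.4]
force: [-0.6, -0.4, -0.4]
opening: 0.0484
tooly yaw -69.07 rotvec [ 0.03 -0.11 -0.02] shift(now axes) [ 0.      0.0002 -0.0001] shift(target axes) [ 0.      0.0002 -0.0001]
8.25 [0.5562 0.1445 0.1996] tip z 0.0216 F [-0.64 -0.39 -0.44] open 0.0484 [ 34.  23. -26.   0. -41.  77.]
```

```bash
python3 -m inch '[0.0006,0,0,0,0,0,0.04, 0,0,0,0,0,0,0.04]'; python3 -m inch '[0.0006,0,0,0,0,0,0.04, 0,0,0,0,0,0,0.04]'
```

```text
clock: 8.5
tool_pos: [0.5562, 0.1445, 0.1996]
orientation: [169.0, 89.9, 10.0]
force: [0.1, -0.1, -0.5]
opening: 0.0489
clock: 8.75
tool_pos: [0.5562, 0.1445, 0.1996]
orientation: [169.2, 89.9, 10.1]
force: [-0.2, -0.4, 0.0]
opening: 0.0489
```

```bash
python3 -m inch '[0.001,0,0,0,0,0,0.04]'; python3 -m inch '[0.001,0,0,0,0,0,0.04]'
```

```text
clock: 8.88
tool_pos: [0.5563, 0.1445, 0.1994]
orientation: [166.9, 89.8, 7.9]
force: [-6.9, -0.2, 17.7]
opening: 0.0488
clock: 9.0
tool_pos: [0.5561, 0.1445, 0.1994]
orientation: [164.8, 89.8, 5.8]
force: [-6.1, -1.0, 13.7]
opening: 0.0486
```

Contact is clear (disc seated). I'll open moderately, then rise.

```bash
python3 -m inch '[-0.0005,0,0,0,0,0,0.04, 0,0,0,0,0,0,0.075, 0,0,0,0,0,0,0.075, 0,0,0,0,0,0,0.075, 0,0,0,0,0,0,0.075]';python3 -m inch '[-0.015,0,0,0,0,0,0.075, -0.03,0,0,0,0,0,0.075, -0.03,0,0,0,0,0,0.087, 0,0,0,0,0,0,0.087]'
python3 p.py .4443 .3038 .08 110.9
python3 - <<'E'
from h import *
from plant import ctrl
s=ctrl.snapshot("scene"); crop(s,230,130,130,100,6,"pics/g3.png"); np.savez("scene3.npz",**s)
E
```

```text
clock: 9.62
tool_pos: [0.5563, 0.1446, 0.1993]
orientation: [165.7, 89.8, 6.7]
force: [0.7, 0.6, -0.2]
opening: 0.0746
clock: 10.12
tool_pos: [0.5564, 0.1446, 0.2793]
orientation: [162.6, 89.8, 3.6]
force: [-0.8, 0.6, 0.1]
opening: 0.0859
tooly yaw -68.99 rotvec [ 0.11 -0.21 -0.07] shift(now axes) [ 0.0209 -0.1888  0.0476] shift(target axes) [ 0.0213 -0.1887  0.0479]
10.12 [0.5564 0.1446 0.2793] tip z 0.1013 F [-0.78  0.62  0.1 ] open 0.0859 [ 34.  18. -22.   0. -51.  77.]
```

View pics/g3.png

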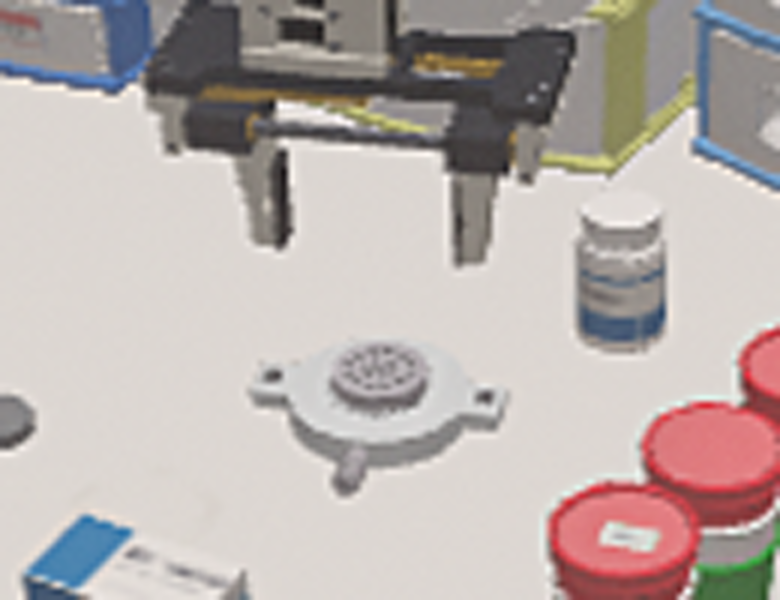

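The perforated disc lies flat on the ring: its centre is about (379,370) in the crop, and the ear midpoint is (379,385) one disc thickness lower, so it is centred. Next is the plain disc.

```bash
python3 -m inch '[0,-0.026,0.0065,0,0,0,0.087, 0,-0.026,0.0065,0,0,0,0.087, 0,-0.026,0.0065,0,0,0,0.087, 0,-0.026,0.0065,0,0,0,0.087, 0,-0.026,0.0065,0,0,0,0.087, 0,-0.026,0.0065,0,0,0,0.087, 0,-0.026,0.0065,0,0,0,0.087, 0,0,0,0,0,0,0.087]'
python3 p.py .4443 .3038 .03 110.9
```

```text
clock: 11.18
tool_pos: [0.4435, 0.3008, 0.2753]
orientation: [36.7, 89.7, -122.5]
force: [1.0, -1.3, 0.2]
opening: 0.0871
tooly yaw -69.15 rotvec [-0.05  0.24 -0.18] shift(now axes) [ 0.0673 -0.0027 -0.0021] shift(target axes) [ 0.0673 -0.0025 -0.0018]
11.18 [0.4435 0.3008 0.2753] tip z 0.0973 F [ 1.01 -1.35  0.24] open 0.0871 [ 55.  15. -27.   0. -49.  56.]
```

Run:
```python
from h import *
from plant import ctrl
s=ctrl.snapshot("top"); np.savez("top3.npz",**s); crop(s,160,140,160,120,5,"pics/g3t.png")
```

```text
(no output)
```

View pics/g3t.png

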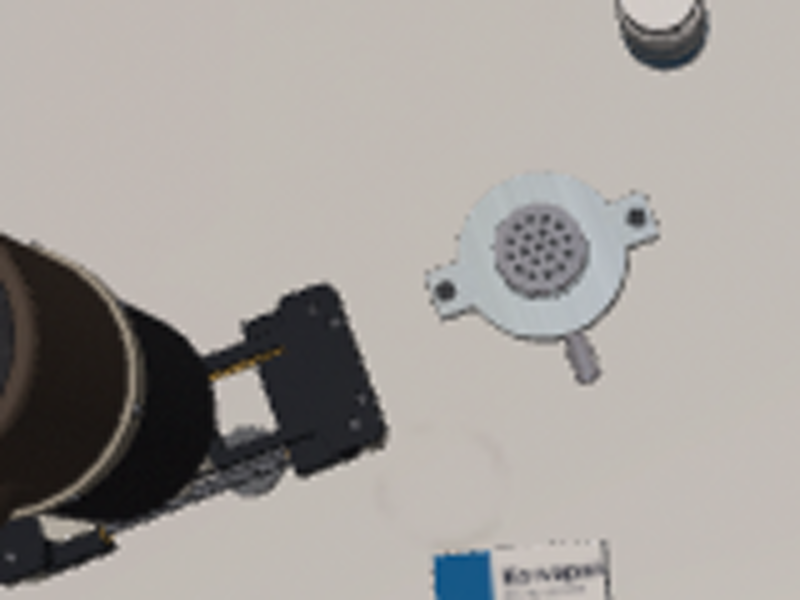

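The disc is centred on the ring, at crop (542,251) against the ear midpoint (541,253). I'll measure that and go on to the descent.

```bash
python3 - <<'E'
from h import *
t=np.load("top3.npz"); 
im=t["color"][170:210,250:285].astype(int); hsv=cv2.cvtColor(t["color"][170:210,250:285],cv2.COLOR_RGB2HSV)
d=im[...,0]-im[...,2]; m=((d>2)|(im.sum(2)<330)).astype(np.uint8); yy,xx=np.mgrid[170:210,250:285]
P=ray(t,np.c_[xx.ravel(),yy.ravel()],.028)[:,:2]; near=(np.hypot(*(P-[.5563,.1443]).T)<.036).reshape(m.shape)
k=(m>0)&near; print(k.sum(),ray(t,(xx[k].mean(),yy[k].mean()),.028))
E
python3 -m inch '[0.02,-0.002,-0.002,0,0.2,-0.2,0.087, 0.02,0,0,0,0,0,0.087, 0.015,0,0,0,0,0,0.087, 0,0,0,0,0,0,0.087, 0,0,0,0,0,0,0.087]'
python3 p.py .4443 .3038 .0036 110.9
```

```text
67 [[0.55357137 0.14412481 0.028     ]]
clock: 11.85
tool_pos: [0.4462, 0.3005, 0.2187]
orientation: [17.7, 89.9, -141.6]
force: [-0.0, 1.4, 0.8]
opening: 0.087
tooly yaw -69.3 rotvec [-0.2   0.1  -0.03] shift(now axes) [ 0.0371 -0.0038  0.0005] shift(target axes) [ 0.0371 -0.0038  0.0006]
11.85 [0.4462 0.3005 0.2187] tip z 0.0407 F [-0.    1.44  0.76] open 0.087 [ 55.  19. -30.  -0. -41.  56.]
```

```bash
python3 -m inch '[0.01,-0.004,0.0005,-0.2,0.1,0,0.087, 0.012,0,0,0,0,0,0.087, 0.008,0,0,0,0,0,0.087, 0,0,0,0,0,0,0.087, 0,0,0,0,0,0,0.087]'
python3 p.py .4443 .3038 .0036 110.9
python3 - <<'E'
from h import *
from plant import ctrl
s=ctrl.snapshot("scene"); crop(s,180,140,120,100,6,"pics/g4.png")
E
```

```text
clock: 12.48
tool_pos: [0.4444, 0.3046, 0.1874]
orientation: [-173.7, 89.9, 27.3]
force: [0.5, -0.4, 1.2]
opening: 0.0867
tooly yaw -69.06 rotvec [ 0.04 -0.08  0.01] shift(now axes) [0.0058 0.0007 0.0004] shift(target axes) [0.0058 0.0007 0.0004]
12.47 [0.4444 0.3046 0.1874] tip z 0.0094 F [ 0.5  -0.39  1.16] open 0.0867 [ 55.  22. -31.   0. -37.  56.]
```

View pics/g4.png

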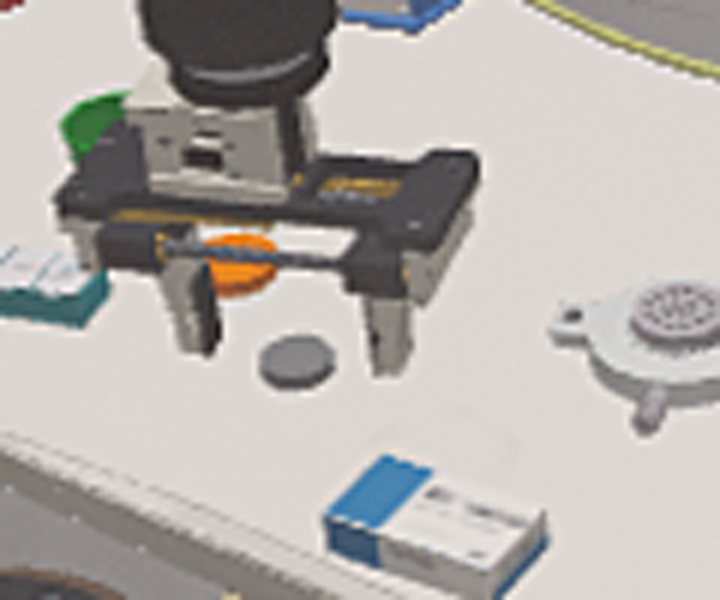

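The plain disc at crop (298,360) is between the fingers, and the orange decoy at (240,265) is behind the grasp plane. I'll go down 6 mm and grip.

```bash
python3 -m inch '[0.0055,0.0005,0.0005,0,0,0,0.087, 0.0005,0,0,0,0,0,0.087, 0,0,0,0,0,0,0.087]'; python3 -m inch '[0,0,0,0,0,0,0.028, 0,0,0,0,0,0,0.028, 0,0,0,0,0,0,0.028, 0,0,0,0,0,0,0.028, 0,0,0,0,0,0,0.028]'
python3 p.py .4443 .3038 .0036 110.9
```

```text
clock: 12.9
tool_pos: [0.4442, 0.304, 0.1815]
orientation: [-161.5, 89.9, 39.4]
force: [0.7, 0.4, 0.3]
opening: 0.0871
clock: 13.52
tool_pos: [0.4443, 0.3041, 0.1818]
orientation: [-159.5, 89.8, 41.5]
force: [0.5, 0.9, 0.4]
opening: 0.0429
tooly yaw -69.07 rotvec [ 0.03 -0.16  0.06] shift(now axes) [0.0002 0.0003 0.0001] shift(target axes) [0.0002 0.0003 0.0001]
13.53 [0.4443 0.3041 0.1818] tip z 0.0038 F [0.48 0.95 0.44] open 0.0429 [ 55.  22. -31.   0. -36.  56.]
```

```bash
python3 -m inch '[0,0,0,0,0,0,0.028, 0,0,0,0,0,0,0.028, 0,0,0,0,0,0,0.028]'; python3 -m inch '[-0.02,0,0,0,0,0,0.028, -0.03,0,0,0,0,0,0.028, -0.04,0,0,0,0,0,0.028, 0,0,0,0,0,0,0.028]'
python3 p.py .5563 .1443 .0935 110.9
```

```text
clock: 13.9
tool_pos: [0.4443, 0.3041, 0.1819]
orientation: [-158.7, 89.8, 42.2]
force: [-1.4, -0.5, -0.3]
opening: 0.0364
clock: 14.4
tool_pos: [0.444, 0.3037, 0.2736]
orientation: [165.9, 89.9, 6.8]
force: [0.1, -0.2, -0.1]
opening: 0.0365
tooly yaw -69.07 rotvec [ 0.03 -0.05 -0.01] shift(now axes) [ 0.0022  0.189  -0.048 ] shift(target axes) [ 0.0021  0.189  -0.048 ]
14.4 [0.444  0.3037 0.2736] tip z 0.0956 F [ 0.08 -0.21 -0.09] open 0.0365 [ 55.  15. -27.   0. -49.  56.]
```

```bash
python3 -m inch '[0,0.026,-0.0066,0,0,0,0.028, 0,0.026,-0.0066,0,0,0,0.028, 0,0.026,-0.0066,0,0,0,0.028, 0,0.026,-0.0066,0,0,0,0.028, 0,0.026,-0.0066,0,0,0,0.028, 0,0.026,-0.0066,0,0,0,0.028, 0,0.026,-0.0066,0,0,0,0.028, 0,0,0,0,0,0,0.028, 0,0,0,0,0,0,0.028]'
python3 p.py .5563 .1443 .0319 110.9
```

```text
clock: 15.52
tool_pos: [0.553, 0.1447, 0.2674]
orientation: [3.6, 89.6, -155.5]
force: [-0.1, 0.8, 0.5]
opening: 0.0367
tooly yaw -69.1 rotvec [ 0.    0.41 -0.03] shift(now axes) [ 0.0575  0.0015 -0.0034] shift(target axes) [ 0.0575  0.0015 -0.003 ]
15.53 [0.553  0.1447 0.2674] tip z 0.0894 F [-0.12  0.78  0.49] open 0.0367 [ 34.  18. -22.  -0. -50.  77.]
```

```bash
python3 -m inch '[0.015,0.0015,-0.003,0,0.4,0,0.028, 0.015,0,0,0,0,0,0.028, 0.015,0,0,0,0,0,0.028, 0,0,0,0,0,0,0.028, 0,0,0,0,0,0,0.028]'
python3 p.py .5563 .1443 .0319 110.9
python3 - <<'E'
from h import *
from plant import ctrl
s=ctrl.snapshot("scene"); crop(s,230,130,130,100,6,"pics/g5.png")
E
```

```text
clock: 16.15
tool_pos: [0.5549, 0.1462, 0.2198]
orientation: [22.8, 89.9, -136.2]
force: [0.1, 0.6, -1.1]
opening: 0.0364
tooly yaw -68.94 rotvec [ 0.16  0.07 -0.03] shift(now axes) [ 0.0099  0.0023 -0.0006] shift(target axes) [ 0.0099  0.0023 -0.0006]
16.15 [0.5549 0.1462 0.2198] tip z 0.0418 F [ 0.05  0.58 -1.13] open 0.0364 [ 34.  22. -25.   0. -43.  77.]
```

View pics/g5.png

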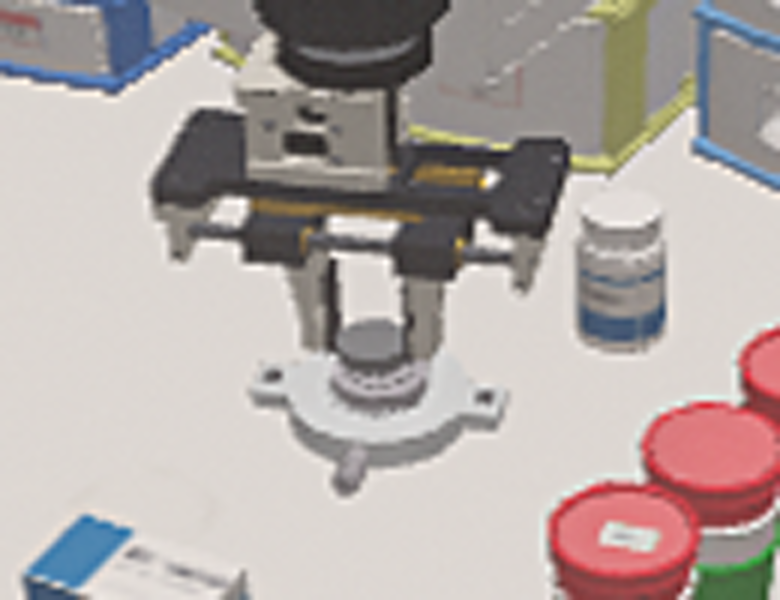

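The small disc at crop (375,345) is held level over the wide disc at (378,380). I'll lower it.

```bash
python3 -m inch '[0.004,0.002,-0.0005,0.2,0,0,0.028, 0.003,0,0,0,0,0,0.028, 0,0,0,0,0,0,0.028, 0,0,0,0,0,0,0.028]'
python3 p.py .5563 .1443 .0319 110.9
```

```text
clock: 16.7
tool_pos: [0.5565, 0.1444, 0.2134]
orientation: [173.6, 90.0, 14.4]
force: [-1.0, 0.3, -0.2]
opening: 0.0366
tooly yaw -69.17 rotvec [-0.07 -0.04 -0.  ] shift(now axes) [0.0035 0.0001 0.0002] shift(target axes) [0.0035 0.0001 0.0002]
16.7 [0.5565 0.1444 0.2134] tip z 0.0354 F [-0.99  0.29 -0.18] open 0.0366 [ 34.  22. -25.   0. -42.  77.]
```

```bash
python3 -m inch '[0.0018,0,0,0,0,0,0.028, 0,0,0,0,0,0,0.028]'; python3 -m inch '[0.0012,0,0,0,0,0,0.028, 0,0,0,0,0,0,0.028]'; python3 -m inch '[0.001,0,0,0,0,0,0.028]'
```

```text
clock: 16.95
tool_pos: [0.5565, 0.1444, 0.2117]
orientation: [179.5, 89.9, 20.4]
force: [-0.5, -0.7, 0.1]
opening: 0.0366
clock: 17.2
tool_pos: [0.5565, 0.1444, 0.2104]
orientation: [177.2, 89.9, 18.1]
force: [0.2, -1.1, -0.1]
opening: 0.0367
clock: 17.32
tool_pos: [0.5566, 0.1445, 0.2098]
orientation: [175.1, 89.9, 15.9]
force: [-3.7, -0.2, 11.8]
opening: 0.0368
```

Contact at 11.8 N. Releasing.

```bash
python3 -m inch '[0,0,0,0,0,0,0.028, 0,0,0,0,0,0,0.06, 0,0,0,0,0,0,0.06, 0,0,0,0,0,0,0.06, 0,0,0,0,0,0,0.06]';python3 -m inch '[-0.015,0,0,0,0,0,0.06, -0.03,0,0,0,0,0,0.06, -0.04,0,0,0,0,0,0.06, -0.05,0,0,0,0,0,0.06, -0.03,0,0,0,0,0,0.06, 0,0,0,0,0,0,0.06]'
python3 p.py .4792 -.277 .20 83
python3 - <<'E'
from h import *
from plant import ctrl
s=ctrl.snapshot("scene"); crop(s,230,130,130,100,6,"pics/g6.png")
E
```

```text
clock: 17.95
tool_pos: [0.5566, 0.1445, 0.2097]
orientation: [176.2, 89.9, 17.0]
force: [1.1, 0.2, -1.6]
opening: 0.0595
clock: 18.7
tool_pos: [0.5562, 0.1441, 0.3855]
orientation: [173.5, 89.7, 14.4]
force: [0.2, -0.0, -0.9]
opening: 0.0602
tooly yaw -69.13 rotvec [27.87 -0.26  0.03] shift(now axes) [0.0067 0.366  0.222 ] shift(target axes) [0.0075 0.4273 0.0251]
18.7 [0.5562 0.1441 0.3855] tip z 0.2075 F [ 0.22 -0.03 -0.9 ] open 0.0602 [ 34.  12. -14.   0. -64.  77.]
```

View pics/g6.png

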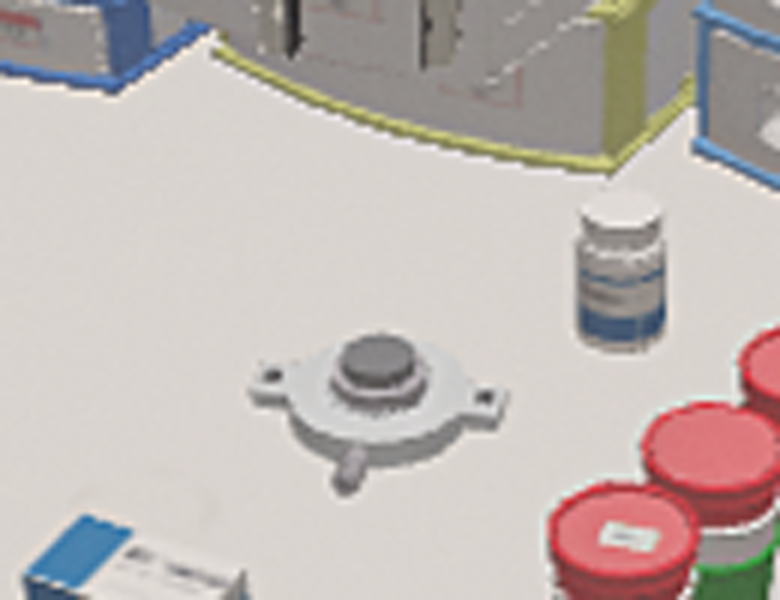

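The stack sits centred (small disc at crop (378,360)). I'll turn the jaws to the cover and cross over the cups high up.

```bash
python3 -m inch '[0,0,0,9.4,0,0,0.06, 0,0,0,9.4,0,0,0.06, 0,0,0,9.4,0,0,0.06, 0,0.038,0.0025,0,0,0,0.06, 0,0.038,0.0025,0,0,0,0.06, 0,0.038,0.0025,0,0,0,0.06, 0,0.038,0.0025,0,0,0,0.06, 0,0.038,0.0025,0,0,0,0.06, 0,0.038,0.0025,0,0,0,0.06, 0,0.038,0.0025,0,0,0,0.06, 0,0.038,0.0025,0,0,0,0.06, 0,0.038,0.0025,0,0,0,0.06, 0,0.038,0.0025,0,0,0,0.06, 0,0.036,0.0025,0,0,0,0.06, 0,0,0,0,0,0,0.06, 0,0,0,0,0,0,0.06]'
python3 p.py .4792 -.277 .12 82.5
python3 - <<'E'
from h import *
from plant import ctrl
s=ctrl.snapshot("top"); crop(s,180,120,280,130,2.8,"pics/g7t.png"); np.savez("top7.npz",**s)
s=ctrl.snapshot("scene"); crop(s,340,150,150,140,5,"pics/g7.png"); np.savez("scene7.npz",**s)
E
```

```text
clock: 20.75
tool_pos: [0.459, -0.2765, 0.3726]
orientation: [11.9, 88.6, -176.4]
force: [0.9, -0.9, 0.3]
opening: 0.0601
tooly yaw -98.35 rotvec [-0.85  1.35 -0.27] shift(now axes) [ 0.0741 -0.0028 -0.0218] shift(target axes) [ 0.0746 -0.0021 -0.0201]
20.75 [ 0.459  -0.2765  0.3726] tip z 0.1946 F [ 0.88 -0.86  0.3 ] open 0.0601 [-10.   9. -19.   0. -63.  91.]
```

View pics/g7t.png

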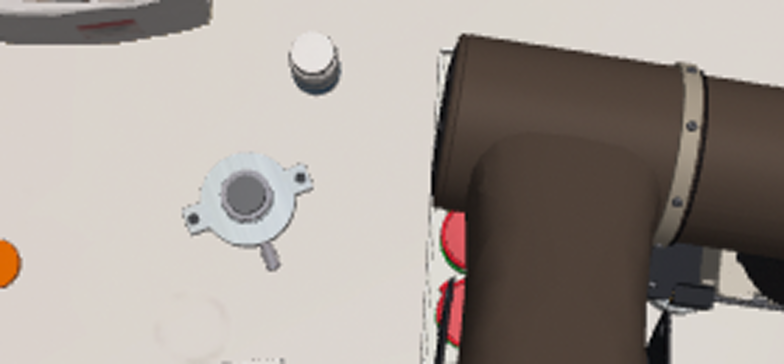

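View pics/g7.png

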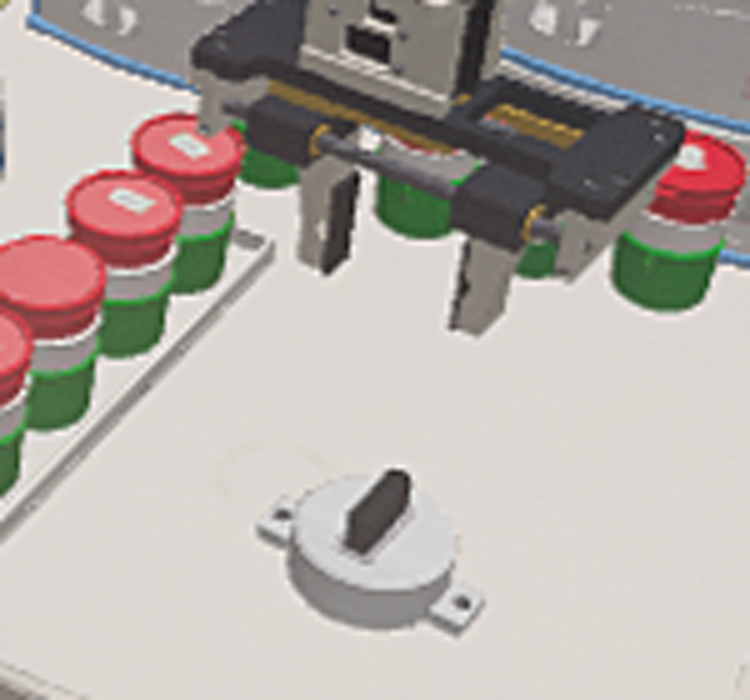

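```bash
python3 - <<'E'
from h import *
s=np.load("scene7.npz")
im=s["color"][245:280,385:445].sum(2); m=(im<400).astype(np.uint8); n,l,st,c=cv2.connectedComponentsWithStats(m); print([(st[i,4],(c[i]+[385,245]).round(1)) for i in range(1,n)])
e=ray(s,[(396.6,252.8),(432.4,270.4)],.010); d=e[0]-e[1]; print(e,e.mean(0),np.degrees(np.arctan2(d[1],d[0])))
e=ray(np.load("top0.npz"),[(403.7,215.),(440.9,218.9)],.010); d=e[0]-e[1]; print(e.mean(0),np.degrees(np.arctan2(d[1],d[0])))
b=ray(s,[(340+349/5,150+530/5),(340+400/5,150+473/5)],.054); d=b[1]-b[0];print(b,b.mean(0),np.degrees(np.arctan2(d[1],d[0])))
E
python3 -m inch '[0.015,-0.002,-0.02,-0.9,1.3,-0.2,0.06, 0.02,0,0,0,0,0,0.06, 0.02,0,0,0,0,0,0.06, 0.01,0,0,0,0,0,0.06, 0,0,0,0,0,0,0.06]'
python3 p.py .4792 -.277 .035 82.5
```

```text
[(np.int32(125), array([415. , 252.3])), (np.int32(6), array([396. , 252.5])), (np.int32(7), array([394., 257.])), (np.int32(61), array([401.4, 265. ])), (np.int32(3), array([429., 265.])), (np.int32(6), array([426. , 267.3])), (np.int32(14), array([415.5, 267.9])), (np.int32(12), array([427.8, 273.5])), (np.int32(6), array([432.2, 270.2])), (np.int32(1), array([409., 273.])), (np.int32(1), array([422., 274.]))]
[[ 0.48626473 -0.2288136   0.01      ]
 [ 0.47347207 -0.32923656  0.01      ]] [ 0.4798684  -0.27902508  0.01      ] 82.74031791120427
[ 0.48002923 -0.27798837  0.01      ] 83.45629820944275
[[ 0.44677722 -0.2754582   0.054     ]
 [ 0.49820849 -0.28175991  0.054     ]] [ 0.47249286 -0.27860905  0.054     ] -6.985448059889352
clock: 21.48
tool_pos: [0.4812, -0.2731, 0.3066]
orientation: [148.9, 89.9, -38.1]
force: [-0.1, 0.1, 0.1]
opening: 0.0603
tooly yaw -96.99 rotvec [ 0.51 -0.13 -0.08] shift(now axes) [0.0936 0.004  0.0017] shift(target axes) [0.0936 0.0041 0.0015]
21.48 [ 0.4812 -0.2731  0.3066] tip z 0.1286 F [-0.07  0.12  0.08] open 0.0603 [ -9.  14. -23.   0. -53.  92.]
```

```bash
python3 -m inch '[0.02,0.004,0.0015,0,0,0,0.06, 0.02,0,0,0,0,0,0.06, 0.015,0,0,0,0,0,0.06, 0.01,0,0,0,0,0,0.06, 0,0,0,0,0,0,0.06]'
python3 p.py .4798 -.278 .035 83
python3 - <<'E'
from h import *
from plant import ctrl
s=ctrl.snapshot("scene"); crop(s,340,170,150,120,5,"pics/g8.png")
E
```

```text
clock: 22.1
tool_pos: [0.4816, -0.2767, 0.2435]
orientation: [162.8, 89.5, -24.0]
force: [-0.1, 0.4, -0.4]
opening: 0.0596
tooly yaw -96.85 rotvec [ 0.15 -0.49 -0.15] shift(now axes) [0.0305 0.0014 0.0019] shift(target axes) [0.0305 0.0015 0.0016]
22.1 [ 0.4816 -0.2767  0.2435] tip z 0.0655 F [-0.1   0.44 -0.39] open 0.0596 [-10.  18. -26.   0. -45.  93.]
```

View pics/g8.png

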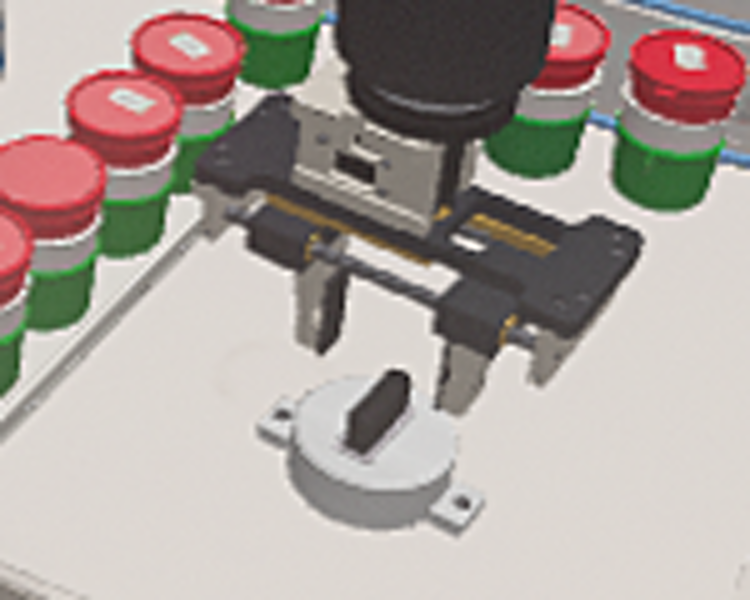

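The bar at crop (378,410) is between the open fingers. I'll descend and close.

```bash
python3 -m inch '[0.012,0.0013,0.0016,0,-0.5,0,0.06, 0.012,0,0,0,0,0,0.06, 0.004,0,0,0,0,0,0.06, 0,0,0,0,0,0,0.06, 0,0,0,0,0,0,0.06]'
python3 p.py .4798 -.278 .035 83
```

```text
clock: 22.78
tool_pos: [0.4805, -0.2782, 0.2149]
orientation: [112.0, 89.8, -74.8]
force: [-0.0, 0.5, -0.1]
opening: 0.0601
tooly yaw -96.83 rotvec [ 0.17 -0.07 -0.18] shift(now axes) [ 0.0019 -0.0001  0.0007] shift(target axes) [ 0.0019 -0.0001  0.0007]
22.77 [ 0.4805 -0.2782  0.2149] tip z 0.0369 F [-0.03  0.46 -0.15] open 0.0601 [-10.  21. -28.   0. -41.  93.]
```

```bash
python3 -m inch '[0.002,0,0.0007,0,0,-0.2,0.06, 0,0,0,0,0,0,0.0, 0,0,0,0,0,0,0.0, 0,0,0,0,0,0,0.0, 0,0,0,0,0,0,0.0, 0,0,0,0,0,0,0.0, 0,0,0,0,0,0,0.0, 0,0,0,0,0,0,0.0, 0,0,0,0,0,0,0.0]'
python3 p.py .4798 -.278 .035 83
```

```text
clock: 23.9
tool_pos: [0.48, -0.2781, 0.2136]
orientation: [-170.8, 89.8, 2.4]
force: [0.6, -0.4, 0.3]
opening: 0.0141
tooly yaw -96.82 rotvec [ 0.18 -0.16  0.03] shift(now axes) [ 0.0006 -0.0001  0.0002] shift(target axes) [ 0.0006 -0.0001  0.0002]
23.9 [ 0.48   -0.2781  0.2136] tip z 0.0356 F [ 0.58 -0.45  0.28] open 0.0141 [-10.  21. -28.  -0. -41.  93.]
```

Gripped (14.1 mm). Lifting 150 mm.

```bash
python3 -m inch '[-0.01,0,0,0,0,0,0, -0.025,0,0,0,0,0,0, -0.03,0,0,0,0,0,0, -0.03,0,0,0,0,0,0, -0.03,0,0,0,0,0,0, -0.02,0,0,0,0,0,0, 0,0,0,0,0,0,0, 0,0,0,0,0,0,0]'
python3 p.py .5563 .1443 .185 110.9
python3 - <<'E'
from h import *
from plant import ctrl
s=ctrl.snapshot("scene"); crop(s,320,110,170,150,4.5,"pics/g9.png")
E
```

```text
clock: 24.9
tool_pos: [0.4778, -0.2777, 0.3645]
orientation: [-92.2, 89.9, 80.9]
force: [-0.3, -0.7, -2.8]
opening: 0.0137
tooly yaw -96.89 rotvec [-27.79  -0.03   0.1 ] shift(now axes) [ 0.0023 -0.4284 -0.0273] shift(target axes) [ 0.0015 -0.3662 -0.2239]
24.9 [ 0.4778 -0.2777  0.3645] tip z 0.1865 F [-0.27 -0.68 -2.84] open 0.0137 [-10.  11. -18.  -0. -61.  93.]
```

View pics/g9.png

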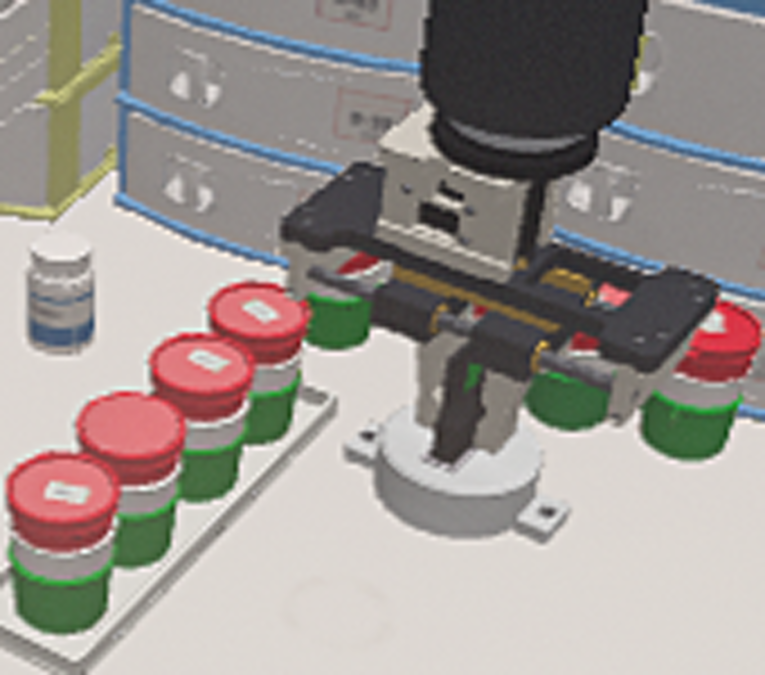

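The cover is held level, with its rim about 151 mm up, above the cup lids at 97 mm. Crossing the row.

```bash
python3 -m inch '[0,-0.015,-0.002,0,0,0,0, 0,-0.028,-0.002,0,0,0,0, 0,-0.03,-0.002,0,0,0,0, 0,-0.03,-0.002,0,0,0,0, 0,-0.03,-0.002,0,0,0,0, 0,-0.03,-0.002,0,0,0,0, 0,-0.03,-0.002,0,0,0,0]'
python3 p.py .5563 .1443 .185 110.9
```

```text
clock: 25.82
tool_pos: [0.5149, -0.0796, 0.3581]
orientation: [-7.1, 89.3, 165.9]
force: [0.2, -0.2, -2.8]
opening: 0.014
tooly yaw -97.08 rotvec [-27.98   0.61   0.24] shift(now axes) [-0.0048 -0.2273 -0.0135] shift(target axes) [-0.0049 -0.1944 -0.1186]
25.82 [ 0.5149 -0.0796  0.3581] tip z 0.1801 F [ 0.24 -0.22 -2.83] open 0.014 [ 13.   8. -22.  -0. -60.  70.]
```

```bash
python3 -m inch '[-0.001,-0.03,-0.002,0,0.3,0.2,0, -0.001,-0.03,-0.002,0,0,0,0, -0.001,-0.03,-0.002,0,0,0,0, 0,-0.03,-0.002,0,0,0,0, 0,-0.03,-0.002,0,0,0,0, 0,-0.03,-0.002,0,0,0,0, 0,-0.02,-0.001,0,0,0,0, 0,-0.015,0,0,0,0,0, 0,0,0,0,0,0,0, 0,0,0,0,0,0,0]'
python3 p.py .5563 .1443 .185 110.9
```

```text
clock: 27.08
tool_pos: [0.5518, 0.1461, 0.353]
orientation: [24.7, 88.9, -162.2]
force: [0.3, 0.6, -1.7]
opening: 0.0135
tooly yaw -96.83 rotvec [-27.73   1.07  -0.2 ] shift(now axes) [-0.0101  0.0013 -0.0045] shift(target axes) [-0.01    0.0033 -0.0035]
27.07 [0.5518 0.1461 0.353 ] tip z 0.175 F [ 0.26  0.61 -1.72] open 0.0135 [ 34.  13. -16.  -0. -61.  49.]
```

```bash
python3 -m inch '[0,0,0,0,1.1,-0.2,0, 0,0,0,-5.6,0,0,0, 0,0,0,-5.6,0,0,0, 0,0,0,-5.6,0,0,0, 0,0,0,-5.6,0,0,0, 0,0,0,-5.4,0,0,0, 0,0,0,0,0,0,0, 0,0,0,0,0,0,0]'
python3 p.py .5563 .1443 .09 110.9
```

```text
clock: 28.08
tool_pos: [0.551, 0.1406, 0.3543]
orientation: [138.1, 89.4, -20.6]
force: [-0.4, -1.0, -2.2]
opening: 0.0138
tooly yaw -68.7 rotvec [ 0.4  -0.41 -0.37] shift(now axes) [ 0.0864 -0.0021 -0.0057] shift(target axes) [ 0.0863 -0.0016 -0.0063]
28.07 [0.551  0.1406 0.3543] tip z 0.1763 F [-0.43 -0.97 -2.21] open 0.0138 [ 34.  13. -17.   1. -60.  77.]
```

```bash
python3 -m inch '[0.01,-0.0015,-0.006,0.4,-0.4,-0.4,0, 0.02,0,0,0,0,0,0, 0.02,0,0,0,0,0,0, 0.01,0,0,0,0,0,0, 0,0,0,0,0,0,0, 0,0,0,0,0,0,0]'
python3 p.py .5563 .1443 .085 110.9
python3 - <<'E'
from h import *
from plant import ctrl
s=ctrl.snapshot("scene"); crop(s,230,110,130,115,6,"pics/g10.png");np.savez("scene10.npz",**s)
E
```

```text
clock: 28.82
tool_pos: [0.5577, 0.1449, 0.2912]
orientation: [-82.6, 89.9, 117.9]
force: [-0.7, -0.5, -1.8]
opening: 0.014
tooly yaw -69.47 rotvec [-0.37  0.01  0.09] shift(now axes) [0.0282 0.0001 0.0015] shift(target axes) [0.0282 0.     0.0015]
28.82 [0.5577 0.1449 0.2912] tip z 0.1132 F [-0.65 -0.55 -1.82] open 0.014 [ 34.  17. -21.  -0. -52.  77.]
```

View pics/g10.png

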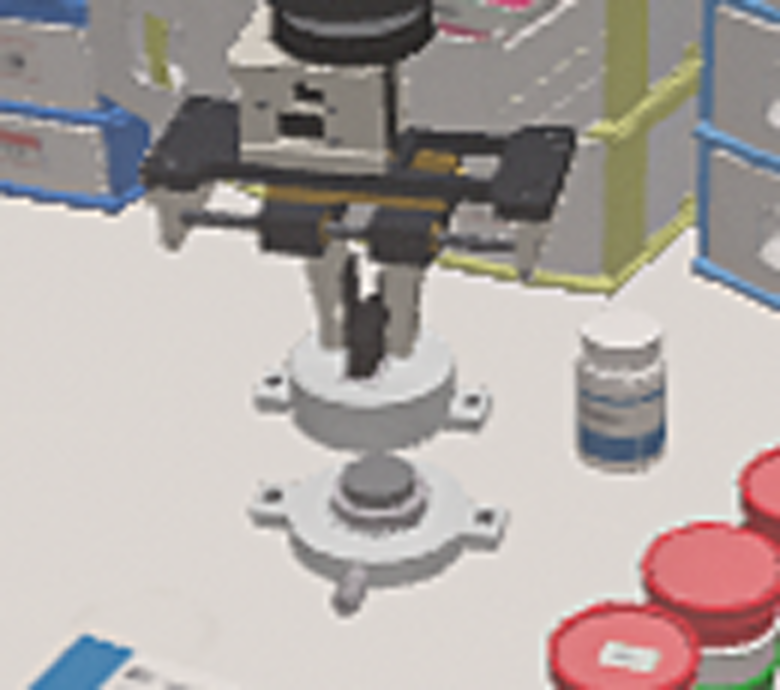

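The cover hangs level above the stack. Its ear holes are at crop (272,382) and (473,401), the base ear holes at (273,495) and (486,517). Next I'll compare the two pairs in the same view.

```bash
python3 - <<'E'
from h import *
s=np.load("scene10.npz")
def rep(n,px,z):
    e=ray(s,[(230+(a-2.5)/6,110+(b-2.5)/6) for a,b in px],z); d=e[0]-e[1]; print(n,e.mean(0).round(4),"dir",np.degrees(np.arctan2(d[1],d[0])).round(2),"len",np.hypot(d[0],d[1]).round(4))
rep("cover",[(272,382),(473,401)],.0876); rep("base",[(273,495),(486,517)],.018)
E
python3 -m inch '[0.01,0,0.0015,-0.4,0,0,0, 0.01,0,0,0,0,0,0, 0,0,0,0,0,0,0, 0,0,0,0,0,0,0]'
python3 p.py .5563 .1443 .0845 110.9
```

```text
cover [0.5562 0.1451 0.0876] dir 111.01 len 0.1024
base [0.5564 0.1449 0.018 ] dir 110.87 len 0.112
clock: 29.38
tool_pos: [0.5563, 0.1445, 0.2708]
orientation: [-128.7, 89.9, 72.2]
force: [0.2, 0.4, -1.6]
opening: 0.0138
tooly yaw -69.04 rotvec [ 0.06 -0.09  0.11] shift(now axes) [0.0083 0.0002 0.    ] shift(target axes) [0.0083 0.0002 0.    ]
29.38 [0.5563 0.1445 0.2708] tip z 0.0928 F [ 0.21  0.37 -1.64] open 0.0138 [ 34.  18. -22.  -0. -50.  77.]
```

```bash
python3 -m inch '[0.004,0,0,0,0,0,0, 0.003,0,0,0,0,0,0, 0,0,0,0,0,0,0, 0,0,0,0,0,0,0, 0,0,0,0,0,0,0]'
python3 p.py .5563 .1443 .0845 110.9
python3 - <<'E'
from h import *
from plant import ctrl
s=ctrl.snapshot("scene"); crop(s,230,110,130,115,6,"pics/g11.png");np.savez("scene11.npz",**s)
t=ctrl.snapshot("top"); crop(t,150,100,300,180,2.6,"pics/g11t.png"); np.savez("top11.npz",**t)
E
```

```text
clock: 30.0
tool_pos: [0.5565, 0.1446, 0.2638]
orientation: [-139.9, 89.8, 61.1]
force: [0.1, -0.1, -2.2]
opening: 0.0137
tooly yaw -69.04 rotvec [ 0.06 -0.14  0.12] shift(now axes) [0.0013 0.0002 0.0003] shift(target axes) [0.0013 0.0002 0.0003]
30.0 [0.5565 0.1446 0.2638] tip z 0.0858 F [ 0.09 -0.11 -2.23] open 0.0137 [ 34.  19. -22.  -0. -49.  77.]
```

View pics/g11.png

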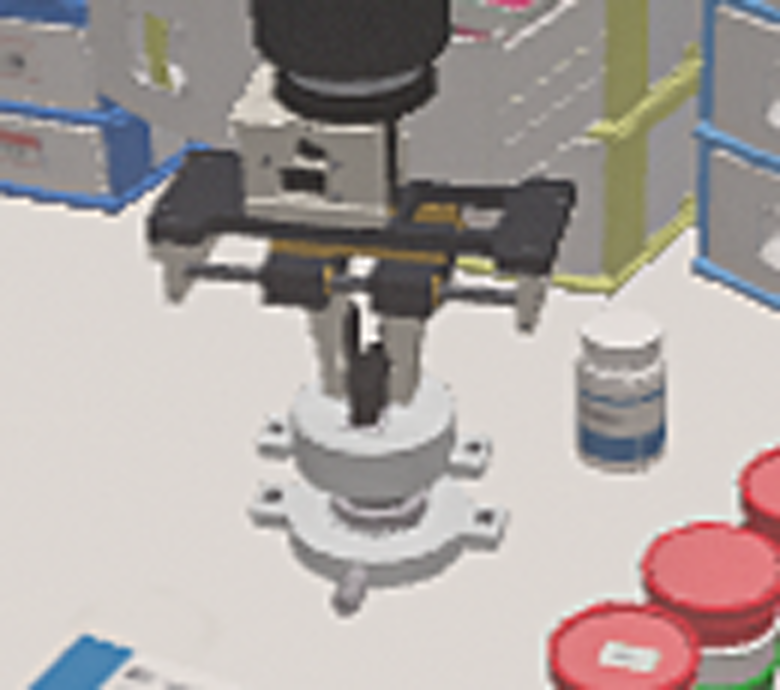

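View pics/g11t.png

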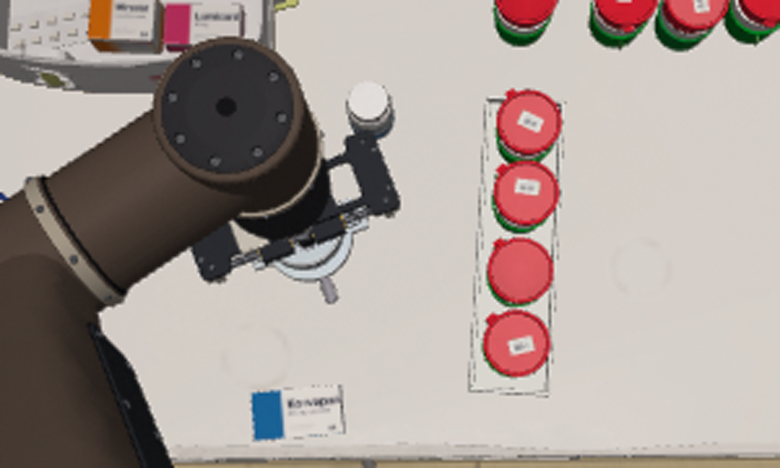

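```bash
python3 -m inch '[0.0015,0,0,0,0,0,0, 0,0,0,0,0,0,0, 0,0,0,0,0,0,0, 0,0,0,0,0,0,0, 0,0,0,0,0,0,0, 0,0,0,0,0,0,0, 0,0,0,0,0,0,0, 0,0,0,0,0,0,0]'
python3 p.py .5563 .1443 .0845 110.9
python3 - <<'E'
from h import *
from plant import ctrl
s=np.load("scene11.npz")
for z in(.055,.060,.065):
    e=ray(s,[(230+(a-2.5)/6,110+(b-2.5)/6) for a,b in [(277,430),(473,449)]],z); d=e[0]-e[1]; print(z,e.mean(0).round(4),np.degrees(np.arctan2(d[1],d[0])).round(2))
c0=np.load("top0.npz")["color"].astype(int); c1=np.load("top11.npz")["color"].astype(int)
for n,(a,b,c,d) in dict(cups=(330,130,372,252),box=(243,245,286,272)).items():
    print(n,np.abs(c0-c1)[b:d,a:c].mean().round(2))
    for nm,f in (("red",lambda i:i[...,0]-i[...,1]>80),("blue",lambda i:i[...,2]-i[...,0]>50)):
        r=[np.argwhere(f(k[b:d,a:c])).mean(0).round(2) if f(k[b:d,a:c]).any() else None for k in(c0,c1)]; print(nm,r)
print(np.round(ctrl.get_obs()["qvel"],3))
E
```

```text
clock: 31.1
tool_pos: [0.5565, 0.1446, 0.2623]
orientation: [-142.1, 89.8, 58.9]
force: [-0.7, 0.9, -2.3]
opening: 0.0137
tooly yaw -69.04 rotvec [ 0.06 -0.15  0.12] shift(now axes) [-0.0002  0.0002  0.0003] shift(target axes) [-0.0002  0.0002  0.0003]
31.1 [0.5565 0.1446 0.2623] tip z 0.0843 F [-0.67  0.87 -2.34] open 0.0137 [ 34.  19. -23.  -0. -49.  77.]
0.055 [0.561  0.1487 0.055 ] 111.07
0.06 [0.555  0.1442 0.06  ] 111.07
0.065 [0.5489 0.1398 0.065 ] 111.07
cups 28.55
red [array([60.1 , 20.42]), array([59.79, 20.44])]
blue [None, None]
box 30.74
red [None, None]
blue [array([14.41,  9.5 ]), array([14.26,  9.56])]
[ 0.033  0.072 -0.     0.118 -0.048 -0.004]
```

Everything agrees: the cover is about 10–11 mm above the stack, centred, level and still, and the cups and box haven't moved. Handing in.

Run:
```python
from plant import ctrl
ctrl.close_job()
```

```text
the job is handed in; nothing more can be done
```

The job was handed in at about 31 s of the 72 s allowed, with the gripper still holding the cover over the stacked discs. No verdict comes back from the hand-in.

- **Discs:** I laid the perforated disc on the seat and the plain disc on top of it, each lowered until it touched (about 18 N and 12 N) and then released. In the pictures both sit flat and centred, but I judged that by eye. A colour-mask check of the perforated disc caught only part of it, so I did not rely on its result of 3 mm off centre.
- **Cover:** I picked it up by the grip bar and carried it over the cup row with the rim about 145–150 mm up; the lids are at 97 mm. It never came down to the base or the discs.
- **Final checks:**
  - **Height:** the rim is about 31 mm above the seat, or 10–11 mm above the upper disc.
  - **Centring:** by the camera the cover is within 2 mm of the base centre.
  - **Ears and level:** the ears are within 0.3° of the base ears, and the tool is within 0.2° of vertical.
  - **Grip:** the opening is steady at 13.7 mm, the wrist carries about 2.3 N of cover weight, and the joint speeds are about zero.
- **Other items:** the row of cups and the medicine box sit within about 0.3 pixel (under 1 mm) of their starting image positions. I checked the tablet bottle only by eye; it looks upright and in place.

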